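# Find the unlocked flap of the gauge chest and push it open

## Robot

A 6-joint arm with a two-finger parallel gripper is mounted at the origin on a cart in front of the work surface, level with it; the furniture and walls round the work are solid. World frame = base frame: x ahead of the robot, y to its left, z up, the work surface at z = 0. Lengths are in m, angles in rad, forces in N, time in s.
With the tool pointing down it reaches from about 0.35 to 0.975 m from the base axis. Payload 4.9 kg.
Tool frame: the origin (TCP) lies on the centre line of the jaws, within the pads' length; the fingertips stand ctrl.nose_length ahead of it and the grasp point (between the pads) lies 2 mm behind it (ctrl.nose_length is the distance from the TCP to the fingertips, in m); z points along the fingers, y is the direction in which the jaws open and shut (so a half turn about z gives the same grasp; the last joint's range is limited). The gripper opens to 85 mm and grips with 20 to 120 N. Pads are 22 mm wide; open, the fingers measure 114 mm over their backs; the gripper's body (76 mm by 85 mm) begins 54 mm behind the grasp point. The pads swing forward as they close: fully open they stand 13 mm farther back than shut.
Start: joints at [1.2, 0.053, 1.613, -0, 1.476, -0.119], TCP at [0.156, 0.605, 0.248] pointing down, gripper open.
Joint ranges: [-3.01, 3.01], [-1.01, 2.22], [0.06, 2.58], [-1.02, 4.17], [0.09, 2.62], [-3.14, 3.14]. Speed limits (rad/s): [2.57, 2.57, 3.14, 3.14, 3.14, 3.14].

## Interface

Orientations are given as a rotation vector (axis times angle).
In Python, from station import sensors, get_image, order, ctrl gives the robot as it stands.
- The arm moves only by the tool move_arm, never from a script. Its argument "increments" is a list of rows, each a list of 5 numbers: the shift along the tool's x, y, z in cm, then the turn about the tool's z in degrees, then the finger opening in cm, from 0 to 8.54. In form: [[dx, dy, dz, twist, gripper], ...]. A call has 1 to 5 rows; each row is the pose to reach, as a shift and turn from the pose commanded when the call began, along the tool's axes at that moment; what a row does not reach only later rows make up. A row lasts 1/8 s, in which the tool goes at most 62.5 mm and 10.7 degrees, less where a joint would pass 70% of its speed; a pose out of reach is approached as far as the arm can. A call with a gripper value outside its range is refused whole. The fingers move at their own pace and stop on an object; "newtons" is the grip in N (left out, the last holds). Time passes only in rows, so rows that repeat a pose let the fingers close. It gives the time, the measured TCP pose, the force and the opening at its end, in the units of the state.
- sensors.get_obs(): the state, without advancing time (a new reading comes with each control period).
- get_image(name): name is "side" or "top" or "wrist"; returns a dict with "image" (384x512x3 uint8, red, green, blue), "K" (3x3 intrinsics, pixels), "R" (3x3) and "t" (3): a world point X has camera coordinates R X + t. Camera axes: x right, y down, z forward; pixel columns grow to the right and rows downward; lengths in m; the calibration is good to about 2 mm. A picture is of the moment at which its call begins. There is no depth.
- order.finish_job(): hands the job in, once; it reports no verdict.
The state is a dict: "t": time; "q": joint angles; "dq": joint speeds; "effort": joint torques, N m; "tool_pos": TCP position; "tool_rot": TCP orientation; "contact_force": force on the tool from outside, world axes, zero at the start; "wrist_torque": the same for the moment, N m; "opening": finger opening in m.
Only numpy, scipy, OpenCV 4.12 (cv2) and the standard library are available. Lean on these libraries where they do the work, as an engineer would, in place of code of your own. Each camera call takes 0.05 s, during which the arm holds its last target.

## Task

Three of the four blue flaps in the top of the grey gauge chest are locked and one is free. With the fingertips, press gently on the black pads, one flap after another, until you find the flap that rocks; then push that flap open until it stands upright or leans back, and leave it so. Nothing needs to be picked up: press nothing hard, and leave the nuts, the pen and the plug gauge where they lie.

Things in the scene. Friction and masses are not known exactly. Their poses are not given: they have to be found in the camera images.
- gauge_chest: grey steel chest, 126 x 316 x 75 mm (x, y, z), fixed to the bench; origin at the centre of its underside, x away from the robot (yaw within 0.2 rad), y along the row of four identical blue flaps, z up. Rim and tops of the shut flaps (pads apart) are 75 mm above the bench. The flaps lie 76 mm apart (y = +114, +38, -38, -114 mm), each over a compartment. Which one is free differs each time
- flap1 (a joint): hinge angle of blue flap 1 (the chest's +y end), rad: 0 = shut, flush; grows as its tail goes down and its lip rises; 1.57 = upright, 1.9 = stop, leaning away from the robot. A free flap stays at any angle it is left (friction 0.025 N m, 1 to 2 N at the pad); a locked one turns under 0.08 rad (only its pad gives). Both look alike
- flap1_pad (a point): centre of the top of the springy black rubber press pad (24 mm across, standing 8 mm above the tail of flap 1, 26 mm beyond its hinge line); moves with the flap. The pad gives 1 mm per 2 N, 7 mm at most. The space under a free tail is clear to 40 mm below the chest's top
- flap1_hinge (a point): middle of the hinge line of flap 1, which runs along the chest's y, 3 mm below the chest's top; fixed. The flap (66 mm wide, 6 mm thick, polished: friction about 0.3) pivots on it like a see-saw: the tail reaches 40 mm from it away from the robot, the lip, with its rolled edge of 8 mm, 60 mm towards the robot
- flap2 (a joint): hinge angle of blue flap 2 (second from the +y end), rad: 0 = shut, flush; grows as its tail goes down and its lip rises; 1.57 = upright, 1.9 = stop, leaning away from the robot. A free flap stays at any angle it is left (friction 0.025 N m, 1 to 2 N at the pad); a locked one turns under 0.08 rad (only its pad gives). Both look alike
- flap2_pad (a point): centre of the top of the springy black rubber press pad (24 mm across, standing 8 mm above the tail of flap 2, 26 mm beyond its hinge line); moves with the flap. The pad gives 1 mm per 2 N, 7 mm at most. The space under a free tail is clear to 40 mm below the chest's top
- flap2_hinge (a point): middle of the hinge line of flap 2, which runs along the chest's y, 3 mm below the chest's top; fixed. The flap (66 mm wide, 6 mm thick, polished: friction about 0.3) pivots on it like a see-saw: the tail reaches 40 mm from it away from the robot, the lip, with its rolled edge of 8 mm, 60 mm towards the robot
- flap3 (a joint): hinge angle of blue flap 3 (third from the +y end), rad: 0 = shut, flush; grows as its tail goes down and its lip rises; 1.57 = upright, 1.9 = stop, leaning away from the robot. A free flap stays at any angle it is left (friction 0.025 N m, 1 to 2 N at the pad); a locked one turns under 0.08 rad (only its pad gives). Both look alike
- flap3_pad (a point): centre of the top of the springy black rubber press pad (24 mm across, standing 8 mm above the tail of flap 3, 26 mm beyond its hinge line); moves with the flap. The pad gives 1 mm per 2 N, 7 mm at most. The space under a free tail is clear to 40 mm below the chest's top
- flap3_hinge (a point): middle of the hinge line of flap 3, which runs along the chest's y, 3 mm below the chest's top; fixed. The flap (66 mm wide, 6 mm thick, polished: friction about 0.3) pivots on it like a see-saw: the tail reaches 40 mm from it away from the robot, the lip, with its rolled edge of 8 mm, 60 mm towards the robot
- flap4 (a joint): hinge angle of blue flap 4 (the chest's -y end), rad: 0 = shut, flush; grows as its tail goes down and its lip rises; 1.57 = upright, 1.9 = stop, leaning away from the robot. A free flap stays at any angle it is left (friction 0.025 N m, 1 to 2 N at the pad); a locked one turns under 0.08 rad (only its pad gives). Both look alike
- flap4_pad (a point): centre of the top of the springy black rubber press pad (24 mm across, standing 8 mm above the tail of flap 4, 26 mm beyond its hinge line); moves with the flap. The pad gives 1 mm per 2 N, 7 mm at most. The space under a free tail is clear to 40 mm below the chest's top
- flap4_hinge (a point): middle of the hinge line of flap 4, which runs along the chest's y, 3 mm below the chest's top; fixed. The flap (66 mm wide, 6 mm thick, polished: friction about 0.3) pivots on it like a see-saw: the tail reaches 40 mm from it away from the robot, the lip, with its rolled edge of 8 mm, 60 mm towards the robot
- nut_a: silver wheel nut, 30 mm across, 19 mm high, standing on the bench between robot and chest, left; origin under its centre; a bystander, to be left alone
- nut_b: silver wheel nut, 30 mm across, 19 mm high, standing on the bench between robot and chest, right; origin under its centre; a bystander, to be left alone
- marker: white marker pen with a red cap, 17 x 130 x 18 mm, lying along its y on the bench between robot and chest; origin under its middle; a bystander, to be left alone
- plug: plug gauge, black grip with steel ends and a green band, 30 x 123 x 27 mm, lying along its y on the bench behind the chest; origin under its middle; a bystander, to be left alone

How it is judged:
By the outcome, as a careful person would: the job done as asked, in the order asked, and still so for the second after the job is handed in, with the robot touching nothing.
It also fails if it takes over 45 s, if anything falls off the work surface, if the arm or the gripper's body presses on something with over 40 N, if the wrist force passes 120 N, or if a joint passes its speed limit or range.

## Working session

There is one attempt and no reset: what is moved stays moved. The work goes in short steps, Python scripts to look and compute and a tool call to move; the robot and the scene stay as the last step left them, time stands still between calls to the robot, and variables do not carry over. Pictures are saved under pics/ and viewed, and the job is handed in when it is done.

Besides the shell and the picture viewer there is one more tool, called as name(argument=value, ...), one argument or row to a line, values as JSON. move_arm: Moves the arm, as the interface text tells. Its arguments: {"type":"object","properties":{"increments":{"type":"array"},"newtons":{"type":"number"}},"required":["increments"]}

```bash
mkdir -p pics; python3 - <<'E'
from station import sensors,get_image,ctrl
import cv2,pickle
o=sensors.get_obs();print(o,ctrl.nose_length)
for n in("top","side"):
    d=get_image(n);pickle.dump(d,open(f"pics/{n}0.pkl","wb"));cv2.imwrite(f"pics/{n}0.png",d["image"][:,:,::-1]);print(n,d["K"],d["R"],d["t"])
E
```

```text
{'t': 0.0, 'q': array([ 1.20000552e+00,  5.33338520e-02,  1.61430871e+00,  5.26787040e-05,
        1.47603053e+00, -1.18999145e-01]), 'dq': array([-1.04038706e-03,  1.56980384e-04, -4.49778140e-05,  1.60625218e-03,
        9.74839398e-04, -1.54425474e-03]), 'effort': array([ 2.36659789e-04, -3.93688846e+01, -3.70172489e+01, -1.53270494e-04,
        7.30225642e-03, -9.48844075e-06]), 'tool_pos': array([0.15547856, 0.60473187, 0.24706848]), 'tool_rot': array([-0.39440737, -3.11617533,  0.0031499 ]), 'contact_force': array([-0.44686406, -0.14149707,  0.04517062]), 'wrist_torque': array([ 0.04345783, -0.00146714,  0.00947546]), 'opening': 0.08552842784959139} 0.017
top [[468.61389125   0.         264.6798707 ]
 [  0.         468.61389125 193.90353547]
 [  0.           0.           1.        ]] [[-0.00648651 -0.99990354 -0.01228161]
 [-0.99711511  0.0073963  -0.07554311]
 [ 0.07562666  0.01175616 -0.9970669 ]] [0.17636495 0.47194229 0.96883544]
side [[438.99031275   0.         253.99624315]
 [  0.         438.99031275 190.40041301]
 [  0.           0.           1.        ]] [[ 0.96686331 -0.25517439  0.00783383]
 [-0.12349309 -0.49433486 -0.86045482]
 [ 0.22343857  0.83097478 -0.50946651]] [-0.41001253  0.20385401  0.69010711]
```

View pics/top0.png

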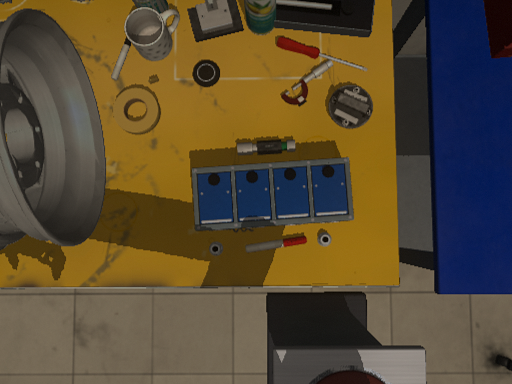

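View pics/side0.png

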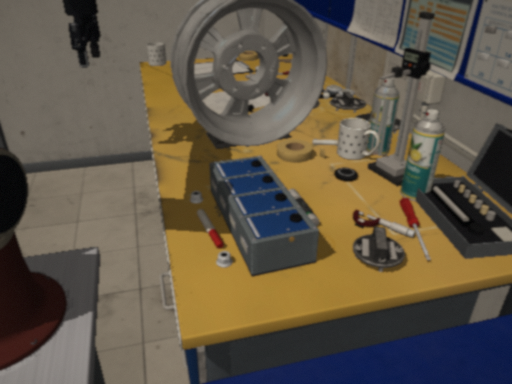

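```bash
cat > h.py <<'E'
import numpy as np,cv2
def ray(d,u,v,z):
    R,t,K=d["R"],d["t"],d["K"]
    c=-R.T@t; r=R.T@np.linalg.inv(K)@np.array([u,v,1.]); return c+r*(z-c[2])/r[2]
def proj(d,X):
    x=d["K"]@(d["R"]@np.asarray(X)+d["t"]); return x[:2]/x[2]
E
python3 - <<'E'
import pickle,cv2,numpy as np
from h import *
for n in("top","side"):
    d=pickle.load(open(f"pics/{n}0.pkl","rb"));im=d["image"]
    hsv=cv2.cvtColor(im,cv2.COLOR_RGB2HSV)
    m=((hsv[...,0]>100)&(hsv[...,0]<125)&(hsv[...,1]>120)&(hsv[...,2]>60)).astype(np.uint8)
    roi=np.zeros_like(m)
    if n=="top": roi[150:235,185:360]=1
    else: roi[150:260,205:320]=1
    m*=roi
    N,l,s,c=cv2.connectedComponentsWithStats(m)
    for i in range(1,N):
        if s[i,4]>150:
            cs,_=cv2.findContours((l==i).astype(np.uint8),cv2.RETR_EXTERNAL,cv2.CHAIN_APPROX_NONE)
            r=cv2.minAreaRect(cs[0]); print(n,"flap",s[i],r,[ray(d,*p,.075)[:2].round(4).tolist() for p in cv2.boxPoints(r)])
    k=((im.max(2)<45)).astype(np.uint8)*roi
    N,l,s,c=cv2.connectedComponentsWithStats(k)
    for i in range(1,N):
        if s[i,4]>15: print(n,"black",s[i],c[i],ray(d,*c[i],.083).round(4))
    b=(180,145,360,240) if n=="top" else (190,140,330,280)
    cr=im[b[1]:b[3],b[0]:b[2]]; cv2.imwrite(f"pics/{n}0c.png",cv2.resize(cr,None,fx=4,fy=4,interpolation=cv2.INTER_CUBIC)[:,:,::-1])
E
```

```text
top flap [ 312  164   36   52 1347] ((329.024169921875, 189.2896728515625), (49.07987976074219, 32.38773727416992), 85.2363510131836) [[0.5237, 0.08], [0.5285, 0.0156], [0.431, 0.0095], [0.4261, 0.0733]]
top flap [ 274  167   35   51 1355] ((290.75, 191.74998474121094), (48.24209976196289, 32.51932144165039), 85.60128784179688) [[0.5187, 0.1561], [0.5232, 0.0914], [0.4273, 0.0853], [0.4228, 0.1495]]
top flap [ 236  169   35   50 1347] ((252.6787567138672, 193.52072143554688), (47.09563446044922, 32.448665618896484), 86.3086166381836) [[0.5151, 0.2314], [0.5188, 0.1668], [0.425, 0.1614], [0.4213, 0.2256]]
top flap [ 198  172   35   51 1357] ((214.68289184570312, 196.92605590820312), (48.218414306640625, 32.436710357666016), 86.42366790771484) [[0.51, 0.3074], [0.5136, 0.2427], [0.4176, 0.2368], [0.414, 0.301]]
top black [257 150  26   5  99] [268.61616162 151.54545455] [0.5525 0.164  0.083 ]
top black [322 165  12  13 121] [327.46280992 170.72727273] [0.5133 0.048  0.083 ]
top black [284 168  12  12 117] [289.46153846 173.48717949] [0.5084 0.1231 0.083 ]
top black [235 171   1  16  16
[... 981 characters left out ...]
019531) [[0.433, 0.1482], [0.5371, 0.155], [0.5212, 0.0905], [0.4241, 0.086]]
side flap [251 210  58  28 877] ((279.5060119628906, 222.53106689453125), (21.37746238708496, 54.25124740600586), 79.04593658447266) [[0.4366, 0.0728], [0.5444, 0.0819], [0.5273, 0.0151], [0.4274, 0.0089]]
side black [252 161   9   6  47] [255.91489362 163.42553191] [0.4978 0.2653 0.083 ]
side black [211 166  20  64 341] [221.08797654 197.8973607 ] [0.3943 0.14   0.083 ]
side black [263 176  10   7  56] [267.5        178.89285714] [0.503 0.191 0.083]
side black [275 193  12   8  70] [280.38571429 196.75714286] [0.5073 0.116  0.083 ]
side black [290 214  12   8  81] [295.43209877 217.51851852] [0.5118 0.0406 0.083 ]
```

View pics/top0c.png

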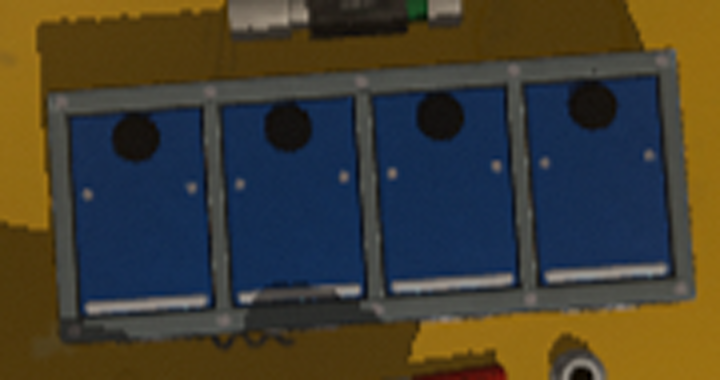

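View pics/side0c.png

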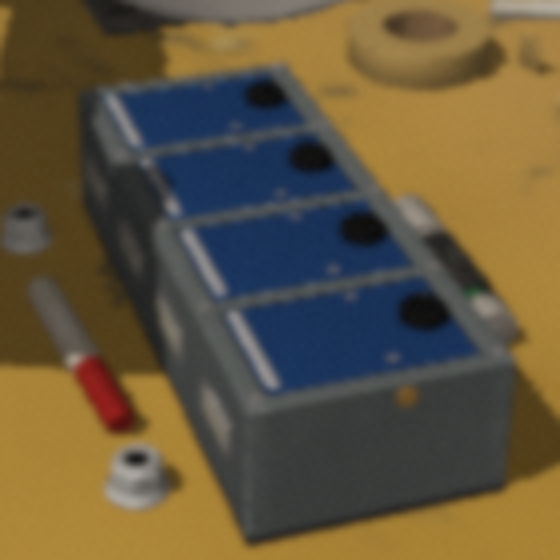

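```bash
cat >> h.py <<'E'
from scipy.spatial.transform import Rotation as Ro
PAD={1:(.4989,.2745),2:(.5037,.1986),3:(.5085,.1228),4:(.5133,.0469)}
XD=np.array([.998,.0634,0])
def inc(targets):
    from station import sensors
    o=sensors.get_obs();R=Ro.from_rotvec(o["tool_rot"]).as_matrix()
    print("t",o["t"].__round__(2),"pos",o["tool_pos"].round(4),"F",o["contact_force"].round(2),"op",round(o["opening"],4))
    print("xaxis",R[:,0].round(3),"z",R[:,2].round(3))
    a=np.array([-.998,-.0634,0]);b=R.T@a
    print("twist deg to align",np.degrees(np.arctan2(b[1],b[0])).round(2))
    for T in targets: print(T,(R.T@(np.array(T)-o["tool_pos"])*100).round(2))
E
python3 -c "
from h import *
inc([(.31,.33,.22),(.4989,.2745,.14),(.4989,.2745,.105)])"
```

```text
t 0.1 pos [0.1555 0.6048 0.2472] F [-0.42 -0.24 -0.21] op 0.0856
xaxis [-0.968  0.249  0.   ] z [-0.001 -0.002 -1.   ]
twist deg to align -18.06
(0.31, 0.33, 0.22) [-21.81 -22.76   2.76]
(0.4989, 0.2745, 0.14) [-41.49 -23.41  10.75]
(0.4989, 0.2745, 0.105) [-41.49 -23.4   14.25]
```

move_arm(
  increments=[
    [-4.4,-4.6,0.5,-6,0],
    [-8.8,-9.2,1,-12,0],
    [-13.2,-13.8,1.5,-18,0],
    [-17.5,-18.3,2,-18,0],
    [-21.8,-22.8,2.7,-18,0],
  ],
  newtons=20,
)

```text
t: 0.72
tool_pos: [0.3084, 0.3319, 0.2213]
tool_rot: [-0.099, 3.14, -0.0]
contact_force: [1.1, -0.5, -0.5]
opening: -0.0
```

```bash
python3 -c "
from h import *
from station import ctrl
print(ctrl.nose_length)
inc([(.31,.33,.22),(.4989,.2745,.14),(.4989,.2745,.11)])"
```

```text
0.017
t 0.72 pos [0.3084 0.3319 0.2213] F [ 1.09 -0.52 -0.48] op -0.0
xaxis [-0.998 -0.063 -0.   ] z [ 0. -0. -1.]
twist deg to align -0.02
(0.31, 0.33, 0.22) [-0.14 -0.2   0.13]
(0.4989, 0.2745, 0.14) [-18.64  -6.93   8.14]
(0.4989, 0.2745, 0.11) [-18.64  -6.93  11.14]
```

move_arm(
  increments=[
    [-6,-2.3,2,0,0],
    [-12,-4.6,4,0,0],
    [-18.5,-6.7,6,0,0],
    [-18.5,-6.7,9,0,0],
    [-18.5,-6.7,11,0,0],
  ],
)

```text
t: 1.35
tool_pos: [0.4966, 0.2773, 0.1092]
tool_rot: [0.095, -3.137, 0.002]
contact_force: [-1.1, -0.1, -0.2]
opening: -0.0002
```

```bash
python3 - <<'E'
from h import *
from station import get_image
inc([(.4989,.2745,.100)])
d=get_image("side");im=d["image"][130:270,180:340]
cv2.imwrite("pics/s1.png",cv2.resize(im,None,fx=4,fy=4,interpolation=cv2.INTER_CUBIC)[:,:,::-1])
E
```

```text
t 1.35 pos [0.4966 0.2773 0.1092] F [-1.08 -0.1  -0.23] op -0.0002
xaxis [-0.998 -0.06   0.003] z [-0.003 -0.001 -1.   ]
twist deg to align -0.17
(0.4989, 0.2745, 0.1) [-0.21 -0.29  0.92]
```

View pics/s1.png

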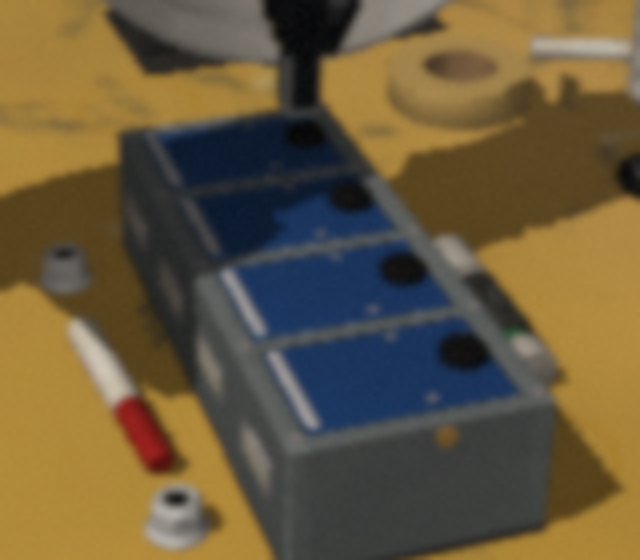

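Shut fingertips are just above pad 1 (crop pixel 303,105; pad 305,130). Pressing gently.

move_arm(
  increments=[
    [0,0,0.5,0,0],
    [0,0,0.8,0,0],
    [0,0,1.0,0,0],
    [0,0,1.2,0,0],
    [0,0,1.2,0,0],
  ],
)

```text
t: 2.02
tool_pos: [0.4968, 0.2785, 0.1]
tool_rot: [-0.098, 3.14, 0.0]
contact_force: [-0.6, -0.0, -0.2]
opening: -0.0004
```

move_arm(
  increments=[
    [-0.1,-0.3,0.1,0,0],
    [-0.2,-0.4,0.2,0,0],
    [-0.2,-0.4,0.3,0,0],
    [-0.2,-0.4,0.3,0,0],
  ],
)

```text
t: 2.52
tool_pos: [0.4993, 0.2746, 0.0972]
tool_rot: [-0.098, 3.14, 0.0]
contact_force: [-0.6, 0.7, 4.7]
opening: 0.0001
```

Pad 1 resists with 4.7 N at 2.5 mm: locked. Next pad 2.

move_arm(
  increments=[
    [0,0,-1.5,0,0],
    [0,-3.8,-1.5,0,0],
    [0,-7.6,-1.2,0,0],
    [0,-7.6,-0.5,0,0],
    [0,-7.6,-0.5,0,0],
  ],
)

```text
t: 3.15
tool_pos: [0.5034, 0.1987, 0.1013]
tool_rot: [0.097, -3.139, 0.0]
contact_force: [0.2, -1.2, 0.0]
opening: 0.0001
```

move_arm(
  increments=[
    [0,0,0.2,0,0],
    [0,0,0.4,0,0],
    [0,0,0.5,0,0],
    [0,0,0.5,0,0],
  ],
)

```text
t: 3.65
tool_pos: [0.5042, 0.1993, 0.0974]
tool_rot: [-0.098, 3.139, 0.002]
contact_force: [-1.2, 1.8, 3.3]
opening: 0.0002
```

move_arm(
  increments=[
    [0,0,0.1,0,0],
    [0,0,0.2,0,0],
    [0,0,0.2,0,0],
  ],
)

```text
t: 4.03
tool_pos: [0.5042, 0.1993, 0.0958]
tool_rot: [-0.098, 3.139, 0.002]
contact_force: [-2.5, 3.0, 7.7]
opening: -0.0001
```

Force rises with depth (7.7 N): flap 2 locked. Pad 3.

move_arm(
  increments=[
    [0,0,-1.7,0,0],
    [0,-3.8,-1.7,0,0],
    [0,-7.6,-1.4,0,0],
    [0,-7.6,-0.7,0,0],
    [0,-7.6,-0.7,0,0],
  ],
)

```text
t: 4.65
tool_pos: [0.5078, 0.1228, 0.1009]
tool_rot: [0.097, -3.138, 0.0]
contact_force: [0.3, 0.3, 0.4]
opening: 0.0002
```

move_arm(
  increments=[
    [0,0,0.2,0,0],
    [0,0,0.4,0,0],
    [0,0,0.6,0,0],
    [0,0,0.6,0,0],
  ],
)

```text
t: 5.15
tool_pos: [0.5092, 0.1233, 0.0963]
tool_rot: [-0.098, 3.138, 0.001]
contact_force: [1.3, 1.6, 2.5]
opening: 0.0001
```

move_arm(
  increments=[
    [0,0,0.1,0,0],
    [0,0,0.2,0,0],
    [0,0,0.3,0,0],
    [0,0,0.3,0,0],
  ],
)

```text
t: 5.65
tool_pos: [0.5084, 0.1226, 0.0925]
tool_rot: [0.098, -3.14, 0.001]
contact_force: [1.4, -0.4, 2.3]
opening: 0.0003
```

Flap 3 gives at a constant ~2 N: it's free. Push the tail down.

move_arm(
  increments=[
    [0,0,0.3,0,0],
    [0,0,0.6,0,0],
    [0,0,0.9,0,0],
    [0,0,1.2,0,0],
    [0,0,1.2,0,0],
  ],
)

```text
t: 6.28
tool_pos: [0.5077, 0.1228, 0.0799]
tool_rot: [0.098, -3.138, 0.0]
contact_force: [0.3, 0.3, 1.0]
opening: -0.0001
```

```bash
python3 - <<'E'
from h import *
from station import get_image
inc([(.5085,.1228,.070)])
d=get_image("side");im=d["image"][130:270,180:340]
cv2.imwrite("pics/s2.png",cv2.resize(im,None,fx=4,fy=4,interpolation=cv2.INTER_CUBIC)[:,:,::-1])
E
```

```text
t 6.28 pos [0.5077 0.1228 0.0799] F [0.25 0.28 0.99] op -0.0001
xaxis [-0.998 -0.062  0.002] z [-0.002 -0.    -1.   ]
twist deg to align -0.06
(0.5085, 0.1228, 0.07) [-0.08 -0.    0.99]
```

View pics/s2.png

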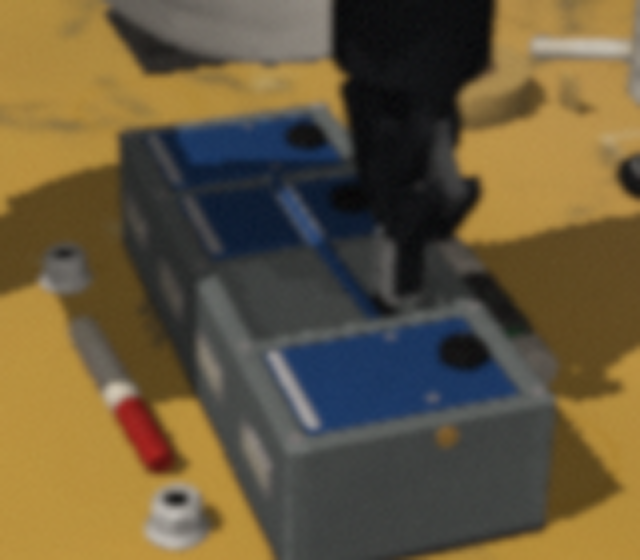

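Flap 3's lip has risen (crop edge 282,190–380,310 almost edge-on). A little deeper.

move_arm(
  increments=[
    [0,0,0.3,0,0],
    [0,0,0.6,0,0],
    [0,0,0.9,0,0],
    [0,0,0.9,0,0],
  ],
)

```text
t: 6.82
tool_pos: [0.5085, 0.1228, 0.0714]
tool_rot: [0.098, -3.14, -0.0]
contact_force: [1.0, 0.1, 0.3]
opening: -0.0004
```

```bash
python3 - <<'E'
from h import *
from station import get_image
inc([(.5085,.1228,.070)])
d=get_image("side");im=d["image"][130:270,180:340]
cv2.imwrite("pics/s3.png",cv2.resize(im,None,fx=4,fy=4,interpolation=cv2.INTER_CUBIC)[:,:,::-1])
E
```

```text
t 6.83 pos [0.5085 0.1228 0.0714] F [1.04 0.05 0.31] op -0.0004
xaxis [-0.998 -0.062  0.   ] z [-0.  0. -1.]
twist deg to align -0.07
(0.5085, 0.1228, 0.07) [ 0.   -0.    0.14]
```

View pics/s3.png

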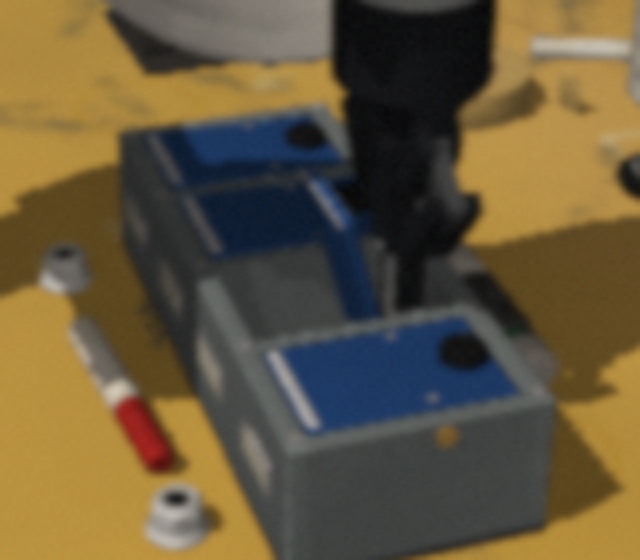

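About 65°. Retract up, go over the lip to the robot side, and push from behind the lip.

move_arm(
  increments=[
    [0,0,-3,0,0],
    [0,0,-7,0,0],
    [0,0,-11,0,0],
    [4,0,-11.5,0,0],
    [9,0,-11.5,0,0],
  ],
)

```text
t: 7.5
tool_pos: [0.4184, 0.1171, 0.1878]
tool_rot: [-0.098, 3.139, 0.0]
contact_force: [-0.4, 0.1, 0.4]
opening: -0.0005
```

move_arm(
  increments=[
    [2,0,0,0,0],
    [2,0,3,0,0],
    [2,0,6.5,0,0],
    [2,0,6.5,0,0],
  ],
)

```text
t: 8.0
tool_pos: [0.396, 0.1157, 0.1186]
tool_rot: [0.098, -3.133, 0.001]
contact_force: [-0.2, 0.5, 0.1]
opening: -0.0001
```

```bash
python3 - <<'E'
from h import *
from station import get_image
inc([(.4825-.011,.1212,.117)])
d=get_image("side");im=d["image"][130:270,180:340]
cv2.imwrite("pics/s4.png",cv2.resize(im,None,fx=4,fy=4,interpolation=cv2.INTER_CUBIC)[:,:,::-1])
E
```

```text
t 8.0 pos [0.396  0.1157 0.1186] F [-0.23  0.45  0.14] op -0.0001
xaxis [-0.998 -0.062  0.007] z [-0.007 -0.001 -1.   ]
twist deg to align -0.06
(0.4715, 0.1212, 0.117) [-7.57  0.08  0.11]
```

View pics/s4.png

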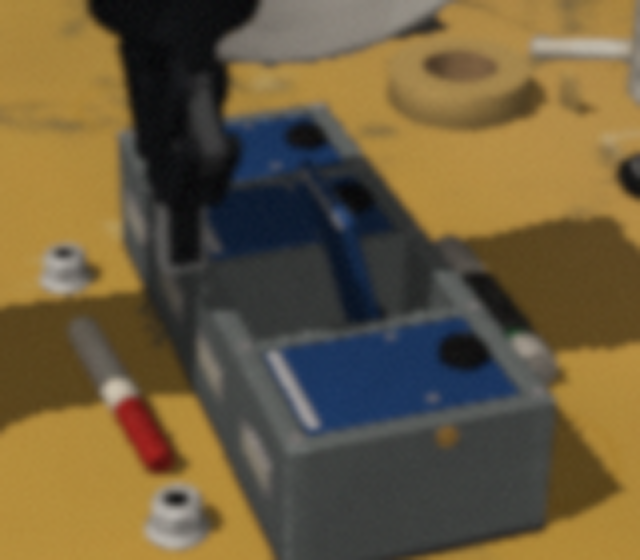

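move_arm(
  increments=[
    [-2.5,0,0,0,0],
    [-4.5,0,0,0,0],
    [-5.8,0,0,0,0],
    [-7,0,0,0,0],
    [-7,0,0,0,0],
  ],
)

```text
t: 8.68
tool_pos: [0.4693, 0.1204, 0.1222]
tool_rot: [-0.098, 3.14, 0.0]
contact_force: [-1.2, 0.4, -0.5]
opening: 0.0002
```

move_arm(
  increments=[
    [-0.4,0,0,0,0],
    [-0.8,0,0,0,0],
    [-0.8,0,0,0,0],
  ],
)

```text
t: 9.05
tool_pos: [0.4767, 0.1208, 0.1217]
tool_rot: [-0.098, 3.14, 0.0]
contact_force: [0.7, 0.2, 0.1]
opening: 0.0001
```

```bash
python3 - <<'E'
from h import *
from station import get_image
inc([(.4825-.007,.1212,.117)])
d=get_image("side");im=d["image"][130:270,180:340]
cv2.imwrite("pics/s5.png",cv2.resize(im,None,fx=4,fy=4,interpolation=cv2.INTER_CUBIC)[:,:,::-1])
E
```

```text
t 9.05 pos [0.4767 0.1208 0.1217] F [0.69 0.21 0.06] op 0.0001
xaxis [-0.998 -0.062 -0.   ] z [ 0.  0. -1.]
twist deg to align -0.06
(0.4755, 0.1212, 0.117) [0.11 0.04 0.47]
```

View pics/s5.png

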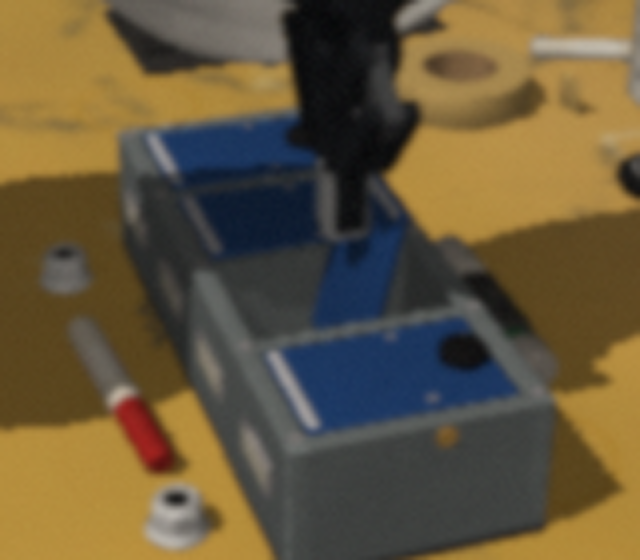

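The flap seems to lean past upright. Back off and check.

move_arm(
  increments=[
    [3,0,0,0,0],
    [7,0,-1,0,0],
    [11,0,-4,0,0],
    [14,0,-8,0,0],
    [15,0,-11,0,0],
  ],
)

```text
t: 9.72
tool_pos: [0.3259, 0.1115, 0.2334]
tool_rot: [-0.098, 3.137, 0.0]
contact_force: [0.0, 0.3, 0.7]
opening: 0.0002
```

move_arm(
  increments=[
    [0,5,0,0,0],
    [0,10,0,0,0],
    [0,13,0,0,0],
    [0,13,0,0,0],
    [0,13,0,0,0],
  ],
)

```text
t: 10.35
tool_pos: [0.3188, 0.2408, 0.2317]
tool_rot: [0.098, -3.14, 0.001]
contact_force: [0.1, 0.2, 0.5]
opening: 0.0001
```

```bash
python3 - <<'E'
from h import *
from station import get_image
inc([])
h=np.array([.5085,.1228,.072])-.026*XD; Y=np.array([-.0634,.998,0])
for n,b in(("side",(180,130,340,270)),("top",(180,130,360,250))):
    d=get_image(n)
    for th in(1.4,1.57,1.75,1.9):
        L=h+.06*(-np.cos(th)*XD+np.sin(th)*np.array([0,0,1]))
        print(n,th,[(4*(proj(d,L+s*Y)-b[:2])).round(0).tolist() for s in(.033,-.033)])
    print("hinge",[(4*(proj(d,h+s*Y)-b[:2])).round(0).tolist() for s in(.033,-.033)])
    im=d["image"][b[1]:b[3],b[0]:b[2]]
    cv2.imwrite(f"pics/f_{n}.png",cv2.resize(im,None,fx=4,fy=4,interpolation=cv2.INTER_CUBIC)[:,:,::-1])
E
```

```text
t 10.35 pos [0.3188 0.2408 0.2317] F [0.15 0.16 0.52] op 0.0001
xaxis [-0.998 -0.062  0.   ] z [-0.    -0.001 -1.   ]
twist deg to align -0.06
side 1.4 [[309.0, 154.0], [356.0, 218.0]]
side 1.57 [[329.0, 149.0], [377.0, 213.0]]
side 1.75 [[350.0, 148.0], [399.0, 211.0]]
side 1.9 [[366.0, 149.0], [416.0, 213.0]]
hinge [[327.0, 254.0], [373.0, 322.0]]
top 1.4 [[378.0, 243.0], [519.0, 233.0]]
top 1.57 [[376.0, 222.0], [517.0, 212.0]]
top 1.75 [[375.0, 199.0], [515.0, 189.0]]
top 1.9 [[373.0, 181.0], [514.0, 171.0]]
hinge [[375.0, 233.0], [507.0, 223.0]]
```

View pics/f_side.png

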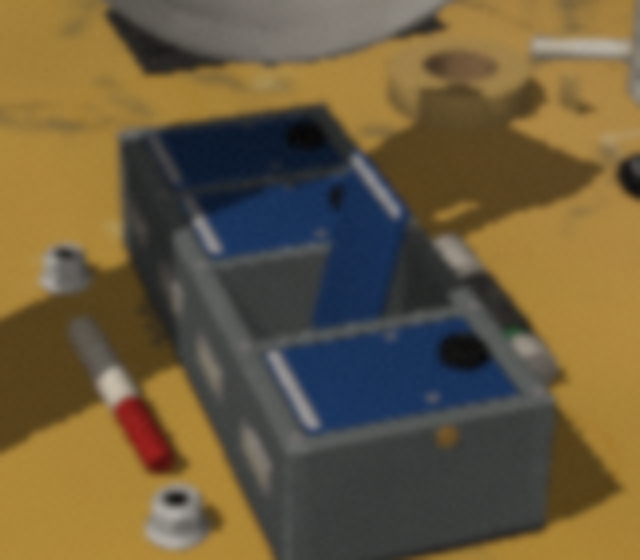

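View pics/f_top.png

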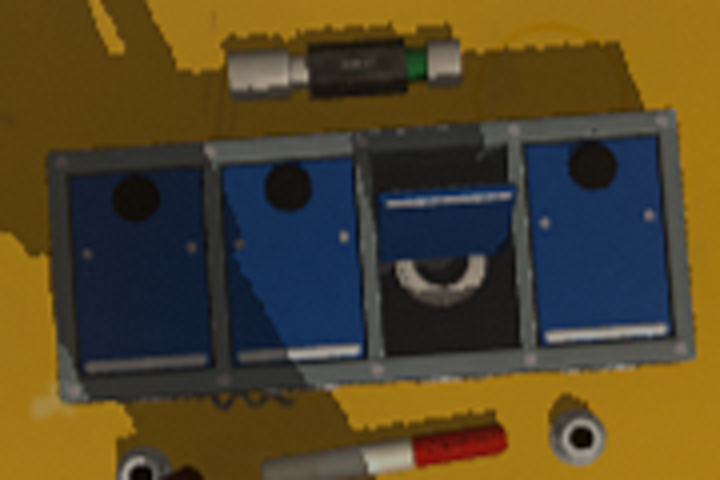

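Side view: flap 3's lip edge runs from (357,155) to (403,217), which fits about 1.75–1.8 rad. Top view: its lip is at row ~195, also about 1.75. The gripper is clear and the nuts, pen and plug lie where they did.

```bash
python3 -c "
from station import order
print(order.finish_job())"
```

```text
the job is handed in; nothing more can be done
None
```

Flap 3 was the free one. It now stands open, leaning back slightly past upright at about 1.75 rad, and I have handed the job in.

- **Finding it:** I pressed pads 1, 2 and 3 in turn with the closed fingertips. Flap 1 resisted with 4.7 N and flap 2 with up to 7.7 N, so both were locked. Flap 3 gave way at a steady 2.3 N or so; I did not press flap 4.
- **Opening it:** I pushed flap 3's tail down to about 65°. I then went over the lip to the robot side and pushed it back past upright.
- **Last checks:** The side and top views agree on the angle. The arm is clear of everything, and by eye the nuts, pen and plug gauge have not moved. Forces stayed below about 9 N in the readings after each move. The arm's clock stood at about 10.5 s of the 45 s allowed.
- **Disagreement:** The two cameras placed the pads about 7 mm apart along the row. I used the top view, and the fingertips landed on the pads as expected.

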